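Index the dome beacon to the test meter

TASK

Bring the dome beacon round to the test meter on the indexing table: pull up the lock plunger, turn the table (it has a bar handle in the middle) until the beacon's station clicks in square in front of the meter's cup, then push the plunger fully home so the table is locked there. Do not touch any of the alarm units; they must ride round standing in their places, and the other things on the bench are to be left where they are.

Things in the scene. Friction and masses are not known exactly. Their poses are not given: they have to be found in the camera images.
- base: fixed base of the indexing table; origin on the bench, on the turntable's axis. Its +x points to the test meter (grey box 50x70 mm, 124 mm tall, 170 to 220 mm from the axis, with a black round cup facing the turntable 88 mm up); its -y points to the bracket of the lock plunger (102 mm tall, 127 to 193 mm from the axis)
- turntable (a joint): turntable angle, rad, counter-clockwise from above, about 0 at the start. Disc 302 mm across, top 60 mm up, six stations 88 mm from the axis, every 60 degrees; spring stops that click and draw it in at multiples of 60 degrees (1.047 rad), each with a 15 mm rim notch under the plunger. Turns either way, more than a full turn; needs up to about 0.4 N m
- bar_grip (a point): centre of the turning handle: black level bar 90 mm long, 16 mm thick, 26 mm high (130 to 156 mm above the bench) on a thin post on the turntable's axis. x runs along the bar, z up; it turns with the turntable. It stands higher than the units (at most 113 mm above the bench)
- plunger (a joint): lift of the lock plunger, m: 0 = fully down, its 12 mm pin 14 mm deep in a rim notch, turntable locked; from 0.014 up the pin is clear of the disc; 0.024 = top of its travel. It stays where it is left (about 4 N to move). It goes fully down only with a notch under it
- plunger_grip (a point): on the plunger's axis (139 mm from the turntable's axis), where to grip its upright round black knob, 26 mm across; the knob reaches from 20 mm below this point to 14 mm above it. Moves with the plunger; with the plunger down it is 136 mm above the bench
- test_spot (a point): fixed point of the base, 60 mm above the bench, at the centre of the station in front of the test meter (88 mm from the axis); that station is empty at the start
- beacon: dome beacon: the only unit with a round dome (48 mm wide) on a short drum, white and grey plastic on a round black foot 60 mm across and 10 mm thick; about 50 mm tall; origin at the centre of the foot's underside; stands loose between three 10 mm pins on one station of the turntable
- sounder: square box sounder (42 x 42 mm) with slots in its top, white and grey plastic on a round black foot 60 mm across and 10 mm thick; about 50 mm tall; origin at the centre of the foot's underside; stands loose between three 10 mm pins on one station of the turntable
- horn: horn siren: a cone lying level on a short stalk, white and grey plastic on a round black foot 60 mm across and 10 mm thick; about 50 mm tall; origin at the centre of the foot's underside; stands loose between three 10 mm pins on one station of the turntable
- camera: bullet camera: a cylinder 30 mm thick and 56 mm long lying level on a short stalk, white and grey plastic on a round black foot 60 mm across and 10 mm thick; about 50 mm tall; origin at the centre of the foot's underside; stands loose between three 10 mm pins on one station of the turntable
- detector: upright narrow box (26 x 46 mm), white and grey plastic on a round black foot 60 mm across and 10 mm thick; about 50 mm tall; origin at the centre of the foot's underside; stands loose between three 10 mm pins on one station of the turntable
- adaptor: black power adaptor 62x38x26 mm, loose bystander on the bench; origin at its underside
- screwdriver: screwdriver 170 mm long lying flat, loose bystander on the bench; origin at its underside (middle of its length)
- flux_jar: jar 64 mm wide, 70 mm tall, loose bystander on the bench; origin at its underside
- mug: mug 80 mm wide, 90 mm tall, loose bystander on the bench; origin at its underside
- solder_reel: metal reel 56 mm wide, 50 mm tall, loose bystander on the bench; origin at its underside
- carton: small carton 110x80x60 mm, loose bystander on the bench; origin at its underside
- tape_roll: roll of tape 100 mm wide, 22 mm thick, lying flat, loose bystander on the bench; origin at its underside
There are look-alikes about, which are no part of the job. What is shaped like the sounder but green, pink or red is not meant.

How it is judged:
On the way, in this order (a step that is already met when the one before it is completed fails the run):
1. the lock plunger is pulled up clear of the disc (value of joint plunger above 0.0135 m), for 0.1 s.
2. the table is turned until the dome beacon is in front of the meter (within 20 mm), the plunger still up (horizontal distance between beacon and test_spot below 0.02 m and value of joint plunger above 0.005 m), for 0.1 s.
At the end, for the whole second after the job is handed in: The dome beacon stands on the station in front of the meter (within 8 mm of the test spot), the lock plunger is fully down (within 3 mm), the turntable is still, and all five units stand upright (within 0.15 rad) in their places (78 to 98 mm from the table's axis) (horizontal distance between beacon and test_spot below 0.008 m and value of joint plunger below 0.003 m and velocity of joint turntable between -0.05 and 0.05 rad/s and angle between each of beacon, sounder, horn, camera, detector's own z axis and vertical below 0.15 rad and horizontal distance between beacon and bar_grip between 0.078 and 0.098 m and horizontal distance between sounder and bar_grip between 0.078 and 0.098 m and horizontal distance between horn and bar_grip between 0.078 and 0.098 m and horizontal distance between camera and bar_grip between 0.078 and 0.098 m and horizontal distance between detector and bar_grip between 0.078 and 0.098 m); the robot touches nothing.
It fails at once if an alarm unit is touched by the gripper or the arm (more than 1 N) (contact force between any of the fingers, the arm and beacon above 1 N or contact force between any of the fingers, the arm and sounder above 1 N or contact force between any of the fingers, the arm and horn above 1 N or contact force between any of the fingers, the arm and camera above 1 N or contact force between any of the fingers, the arm and detector above 1 N).
It fails at once if an alarm unit tips over (angle between any of beacon, sounder, horn, camera, detector's own z axis and vertical above 0.5 rad).
It fails at once if a bystander on the bench is shifted by more than 30 mm (distance of any of adaptor, screwdriver, flux_jar, mug, solder_reel, carton, tape_roll from where it was at the start of the episode above 0.03 m).
It also fails if it takes over 70 s, if anything falls off the work surface, if the arm or the gripper's body presses on something with over 40 N, if the wrist force passes 120 N, or if a joint passes its speed limit or range.

ROBOT

A 6-joint arm with a two-finger parallel gripper is mounted at the origin on the work surface. World frame = base frame: x ahead of the robot, y to its left, z up, the work surface at z = 0. Lengths are in m, angles in rad, forces in N, time in s.
With the tool pointing down it reaches from about 0.375 to 0.925 m from the base axis. Payload 5.7 kg.
Tool frame: the origin (TCP) lies midway between the tips of the shut fingers; the grasp point (between the pads) lies 19 mm behind it; z points along the fingers, y is the line along which they close (so a half turn about z gives the same grasp; the last joint's range is limited). The gripper opens to 88 mm and grips with 3 to 60 N. Pads are 20 mm wide; open, the fingers measure 115 mm over their backs; the gripper's body (75 mm by 178 mm) begins 61 mm behind the grasp point.
Start: joints at [-1.256, 0.359, 1.51, -0, 1.272, -0.115], TCP at [0.25, -0.545, 0.223] pointing down, gripper open.
Joint ranges: [-2.97, 2.97], [-1.01, 2.36], [0.21, 2.38], [-0.96, 4.11], [0.2, 2.71], [-2.98, 2.98]. Speed limits (rad/s): [2.39, 2.39, 3.14, 3.14, 3.14, 3.14].

INTERFACE

Orientations are given as a unit quaternion [x, y, z, w].
In Python, from bench import move_ptp, servo_line, goto_joints, move_gripper, sleep, inverse_kinematics, capture, PlanningError, close_job, spot_in, silhouettes, current_clock, current_joint_pos, current_qvel, current_joint_torque, current_position, current_orientation, current_force, current_torque, current_finger_gap, current_grip_force gives the robot as it stands. Calls block until the motion is done:
- move_ptp(position, orientation): joint-space move of the TCP to a pose.
- servo_line(position, orientation=None, rate=0.15, contact_N=None): straight line of the TCP; orientation=None keeps the orientation; rate is the mean speed in m/s. With contact_N (N) it stops when the force on the tool has changed by that much, and returns True; else False.
- goto_joints(angles): joint-space move.
- move_gripper(opening): finger opening in m; the grip force is fixed at half the most; returns when the fingers have stopped.
- sleep(seconds).
- inverse_kinematics(position, orientation): joint angles nearest the present ones, or None.
- capture(name): name is "scene" or "top"; returns a dict with "image" (480x640x3 uint8, blue, green, red), "range_z" (480x640 float32, m along the optical axis (not along the pixel's ray), 0 where there is no reading), "intrinsics" (3x3 intrinsics, pixels), "R" (3x3) and "t" (3): a world point X has camera coordinates R X + t. Camera axes: x right, y down, z forward; pixel columns grow to the right and rows downward; lengths in m; the calibration is good to about 2 mm. A picture is of the moment at which its call begins.
A pose or a line that the arm cannot do raises PlanningError and nothing moves.
- close_job(): hands the job in; it is judged then, once.
Trained networks look in the newest picture that a camera, given by its name, has taken for a name from the list of things; names that differ only in an ending like _2 or _b are one class to them, and where a whole thing is asked for, a point or a joint stands for the part that bears it (a point fixed in the world has none). Each returns a list of dicts, best first, with "conf" (0 to 1); they miss things now and then, are a little off and sometimes report something else, mostly with a low value. They report only what shows in the picture. A call takes as long as a camera call. They do not tell look-alikes from the thing itself.
- spot_in(camera, query): "xy" ([column, row] in pixels, amid what is visible of it).
- silhouettes(camera, query): "region" (480x640 bool, what is visible of it) and "xy" ([column, row] in pixels, amid what is visible of it).
Readings, each from a call of its own:
- current_clock(): time.
- current_joint_pos(): joint angles.
- current_qvel(): joint speeds.
- current_joint_torque(): joint torques, N m.
- current_position(): TCP position.
- current_orientation(): TCP orientation.
- current_force(): force on the tool from outside, world axes, zero at the start.
- current_torque(): the same for the moment, N m.
- current_finger_gap(): finger opening in m.
- current_grip_force(): force on a finger pad.
Only numpy, scipy, OpenCV 4.12 (cv2) and the standard library are available. Lean on these libraries where they do the work, as an engineer would, in place of code of your own. Each camera call takes 0.05 s, during which the arm holds its last target. There are 200 camera calls.

## Working session

There is one attempt and no reset: what is moved stays moved. The work goes in short steps, each a Python script; the robot and the scene stay as the last script left them, time stands still between calls to the robot, and variables do not carry over. Pictures are saved under pics/ and viewed, at most 10 in all, crops included, and the job is handed in when it is done.

```bash
ls; mkdir -p pics; python3 - <<'E'
from bench import *
import cv2,numpy as np
for n in("scene","top"):
    c=capture(n); cv2.imwrite(f"pics/{n}1.png",c["image"]); print(n,c["intrinsics"],c["R"],c["t"])
    for q in("bar_grip","plunger_grip","beacon","base"):
        print(q,[(np.round(d["xy"]),round(d["conf"],2)) for d in spot_in(n,q)])
E
```

```text
pics
scene [[517.31279648   0.         309.99119881]
 [  0.         517.31279648 245.2445656 ]
 [  0.           0.           1.        ]] [[ 0.81323077  0.58165057 -0.01839382]
 [ 0.42598604 -0.61652863 -0.66213922]
 [-0.39647397  0.53063648 -0.74915507]] [-0.43459487 -0.17274176  1.79468085]
bar_grip [(array([318., 260.]), 0.75)]
plunger_grip [(array([288., 274.]), 0.62)]
beacon [(array([310., 223.]), 0.46)]
base [(array([321., 270.]), 0.91)]
top [[620.62662746   0.         327.18572051]
 [  0.         620.62662746 246.10296344]
 [  0.           0.           1.        ]] [[ 0.02961695 -0.99955994  0.00166252]
 [-0.99020426 -0.02956671 -0.13645997]
 [ 0.13644908  0.00239529 -0.99064419]] [-0.04784064  0.59558093  1.61264932]
bar_grip [(array([319., 261.]), 0.93)]
plunger_grip []
beacon [(array([292., 284.]), 0.81), (array([350., 277.]), 0.39)]
base [(array([320., 260.]), 0.89)]
```

View pics/top1.png

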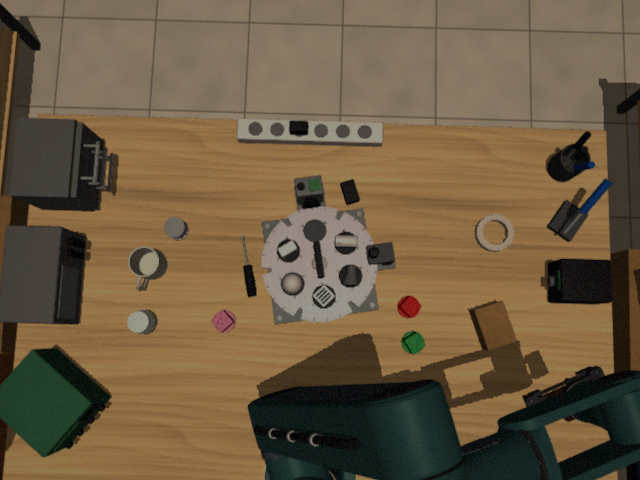

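View pics/scene1.png

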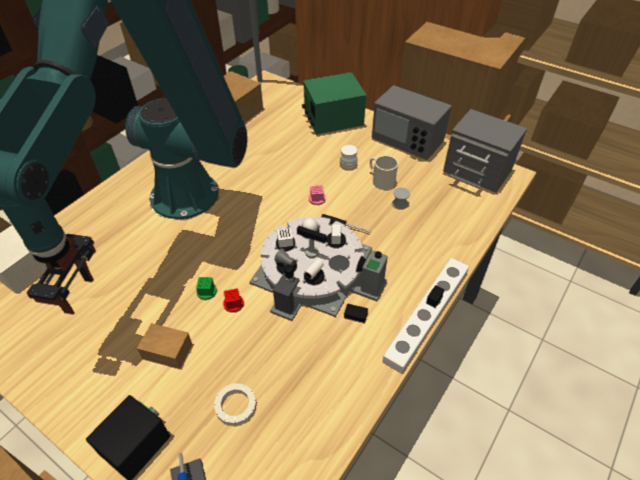

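Top view: the table is at about (320,262), the meter at (310,190) and the plunger at (380,255). The bar runs (316,240)-(320,277). Candidates for the beacon are the white dome (292,284), the dark cone (350,277), the cylinder (346,240), the upright box (288,250) and the slotted box (323,296). I choose (292,284) by its dome, so the table should turn about +120°. Next I check that in a crop and measure.

```bash
cat > h.py <<'E'
from bench import *
import cv2,numpy as np
from scipy.optimize import least_squares
def cloud(n):
    c=capture(n); K=c["intrinsics"]; z=c["range_z"]; v,u=np.mgrid[:480,:640]
    P=np.stack([(u-K[0,2])/K[0,0]*z,(v-K[1,2])/K[1,1]*z,z],-1)
    X=(P-c["t"])@c["R"]; X[z==0]=np.nan
    return c,X
def project(c,p):
    q=c["intrinsics"]@(c["R"]@np.asarray(p)+c["t"]); return q[:2]/q[2]
E
python3 - <<'E'
from h import *
for n in("top","scene"):
    c,X=cloud(n); im=c["image"]
    s=np.round(spot_in(n,"bar_grip")[0]["xy"]).astype(int)
    b=X[s[1]-3:s[1]+4,s[0]-3:s[0]+4].reshape(-1,3); b=np.nanmedian(b[b[:,2]>.14],0); print(n,"bar pt",b)
    F=X.reshape(-1,3); F=F[np.isfinite(F).all(1)]
    F=F[np.hypot(*(F[:,:2]-b[:2]).T)<.26]; r=np.hypot(*(F[:,:2]-b[:2]).T)
    bar=F[(r<.06)&(F[:,2]>.145)&(F[:,2]<.17)]; rect=cv2.minAreaRect(bar[:,:2].astype(np.float32)); 
    w=np.linalg.svd(bar[:,:2]-bar[:,:2].mean(0),full_matrices=False)[2][0]
    print(" bar",len(bar),bar.mean(0),rect,"yaw",np.arctan2(w[1],w[0]))
    d=F[(abs(F[:,2]-.06)<.004)&(r<.17)]
    # rim: outermost in angular bins
    a=np.arctan2(d[:,1]-b[1],d[:,0]-b[0]); rr=np.hypot(*(d[:,:2]-b[:2]).T); k=((a+np.pi)/(2*np.pi)*72).astype(int)
    E=np.array([d[k==i][rr[k==i].argmax(),:2] for i in range(72) if (k==i).any()])
    f=least_squares(lambda p:np.hypot(E[:,0]-p[0],E[:,1]-p[1])-.150,b[:2],loss="soft_l1",f_scale=.002); ax=f.x; print(" axis",ax)
    r=np.hypot(*(F[:,:2]-ax).T)
    kn=F[(r>.115)&(r<.165)&(F[:,2]>.14)&(F[:,2]<.165)]; m=F[(r>.155)&(abs(F[:,2]-.124)<.006)]
    for t,q in(("knob",kn),("meter",m)):
        if len(q): 
            v=(q.min(0)+q.max(0))/2; print(" ",t,len(q),q.mean(0),q.min(0),q.max(0),"r",np.hypot(*(v[:2]-ax)),"ang",np.arctan2(*(v[:2]-ax)[::-1]))
    if n=="top": cr=cv2.resize(im[175:335,245:410],None,fx=3.6,fy=3.6,interpolation=cv2.INTER_CUBIC); cv2.imwrite("pics/crop1.png",cr)
E
```

```text
top bar pt [ 0.53851891 -0.01132741  0.15649798]
 bar 233 [ 0.54715242 -0.01062502  0.15582649] ((0.5472560524940491, -0.010674354620277882), (0.09037052094936371, 0.015934161841869354), 9.558257102966309) yaw -2.9722681302690193
 axis [ 0.54760703 -0.01019505]
  knob 90 [ 0.57019883 -0.14699995  0.14985303] [ 0.55762006 -0.15960119  0.14061056] [ 0.58359558 -0.1343811   0.15685499] r 0.13871628289243637 ang -1.4042152213583416
  meter 445 [0.73842899 0.02052441 0.12437064] [ 0.70935188 -0.01552688  0.11802433] [0.76715727 0.06011158 0.1299955 ] r 0.19339575361548364 ang 0.16878429212232507
scene bar pt [nan nan nan]
  return np.nanmean(a, axis, out=out, keepdims=keepdims)
<stdin>:9: RuntimeWarning: Mean of empty slice.
  ret = um.true_divide(
Traceback (most recent call last):
IndexError: index 0 is out of bounds for axis 0 with size 0
```

View pics/crop1.png

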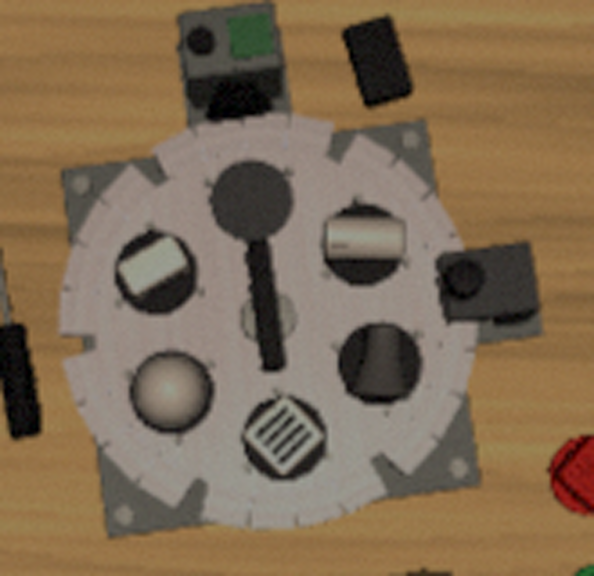

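The crop confirms the dome at crop pixel (170,390), 120° counter-clockwise from the meter, so my sign was wrong: the table must turn **-120°** (clockwise). The axis is about (0.547,-0.0105), base yaw 0.168 and the knob at (0.570,-0.147). Next I check joint 6's range.

```bash
cat >> h.py <<'E'
from scipy.spatial.transform import Rotation as Rn
def down(psi): return (Rn.from_euler("z",psi)*Rn.from_euler("x",np.pi)).as_quat()
AX=np.array([.5474,-.0105]); YAW=.168; KN=np.array([.5703,-.1470])
E
python3 - <<'E'
from h import *
print(current_orientation(), Rn.from_quat(current_orientation()).as_matrix().round(2).tolist())
for k in(-1,0,1):
  for d in(0,-60,-120): print("bar",k,d,np.round(inverse_kinematics([*AX,.128],down(YAW+k*np.pi+np.radians(d))),3))
for k in(-1,1): print("knob",k,np.round(inverse_kinematics([*KN,.121],down(YAW+k*np.pi/2)),3))
E
```

```text
[ 9.77000862e-01  2.13235347e-01 -2.95665925e-06 -4.50393690e-05] [[0.91, 0.42, -0.0], [0.42, -0.91, 0.0], [0.0, -0.0, -1.0]]
bar -1 0 [-0.145  0.39   1.731  0.     1.02  -1.884]
bar -1 -60 [-0.145  0.39   1.731  0.     1.02  -0.837]
bar -1 -120 [-0.145  0.39   1.731 -0.     1.02   0.21 ]
bar 0 0 [-0.145  0.39   1.731 -0.     1.02   1.257]
bar 0 -60 [-0.145  0.39   1.731 -0.     1.02   2.305]
bar 0 -120 [-0.145  0.39   1.731 -0.     1.02  -2.931]
bar 1 0 [-0.145  0.39   1.731  0.     1.02  -1.884]
bar 1 -60 [-0.145  0.39   1.731  0.     1.02  -0.837]
bar 1 -120 [-0.145  0.39   1.731 -0.     1.02   0.21 ]
knob -1 [-0.37   0.45   1.646 -0.     1.046  2.604]
knob 1 [-0.37   0.45   1.646  0.     1.046 -0.538]
```

```bash
python3 - <<'E'
from h import *
o=down(YAW+np.pi/2)
move_gripper(.06)
move_ptp([*KN,.24],o); t0=current_clock()
print(servo_line([*KN,.121],rate=.1,contact_N=8))
move_gripper(0.0); print(current_finger_gap(),current_grip_force(),current_position(),current_force())
servo_line([*KN,.142],rate=.04); print(current_force(),current_position())
move_gripper(.06); servo_line([*KN,.25],rate=.15); print(current_clock())
move_ptp([*AX,.25],down(YAW+np.pi)); c,X=cloud("scene"); cv2.imwrite("pics/s2.png",cv2.resize(c["image"][190:330,220:420],None,fx=3.5,fy=3.5))
E
```

```text
False
0.02561575511131275 30.001005828380585 [ 0.57131977 -0.14692299  0.1212325 ] [ 3.47575481  1.63283923 -2.2422942 ]
[5.36381487 2.93520168 1.3869576 ] [ 0.57126452 -0.1469133   0.14245016]
7.4083
```

View pics/s2.png

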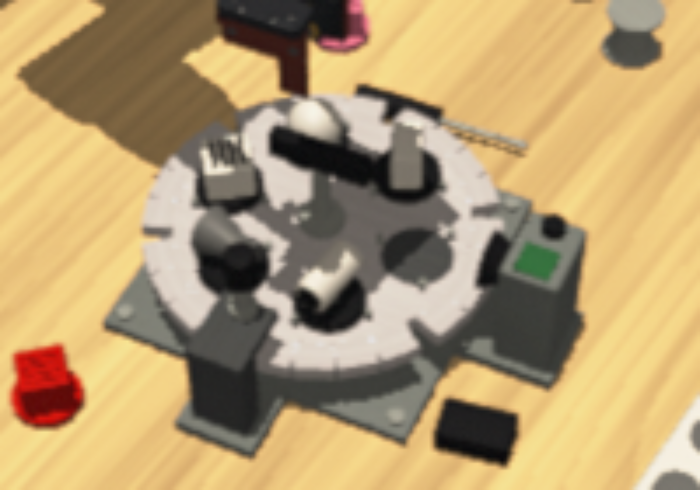

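The gripper is over the axis and all units are standing. The knob is hard to see against the horn's black foot (235,265), so I measure its height with depth.

```bash
python3 - <<'E'
from h import *
for n in("top","scene"):
    c,X=cloud(n); F=X.reshape(-1,3); F=F[np.isfinite(F).all(1)]
    k=F[(np.hypot(*(F[:,:2]-KN).T)<.016)&(F[:,2]<.2)]; print(n,len(k),np.percentile(k[:,2],[50,80,90,95,100]).round(4) if len(k) else "")
print(current_position(),current_finger_gap())
E
```

```text
top 162 [0.1653 0.1721 0.1743 0.1756 0.1809]
scene 241 [0.1405 0.1704 0.1725 0.174  0.1777]
[ 0.54746852 -0.01094603  0.24979285] 0.059790865266069866
```

Knob top is at about 0.171, so the lift is about 21 mm and the pin is clear. Now I grip the bar and turn.

```bash
python3 - <<'E'
from h import *
print(servo_line([*AX,.128],rate=.1,contact_N=8))
move_gripper(0.0); print(current_finger_gap(),current_force())
q=np.array(current_joint_pos()); print(q.round(3))
for d in np.radians(np.arange(15,121,15)):
    p=q.copy(); p[5]+=d; goto_joints(p); print(round(current_joint_pos()[5],3),np.round(current_torque()[2],2),end=" | ")
sleep(.3); print(current_force(),current_clock())
move_gripper(.05); sleep(.3)
servo_line([*AX,.25],rate=.15)
o=down(YAW+np.pi/2); move_ptp([.53,-.28,.3],o)
c,X=cloud("top"); cv2.imwrite("pics/t3.png",cv2.resize(c["image"][175:335,245:410],None,fx=3.6,fy=3.6,interpolation=cv2.INTER_CUBIC))
b=X[(np.hypot(X[...,0]-AX[0],X[...,1]-AX[1])<.06)&(X[...,2]>.145)&(X[...,2]<.17)]
w=np.linalg.svd(b[:,:2]-b[:,:2].mean(0),full_matrices=False)[2][0]; print("turn deg",np.degrees(np.arctan2(w[1],w[0])-YAW)%180-180, b.mean(0),current_clock())
E
```

```text
False
0.01656278226382772 [-0.52136258 12.85433014  1.80603671]
[-0.143  0.39   1.732  0.006  1.022 -1.884]
-1.627 0.97 | -1.365 0.26 | -1.104 -0.63 | -0.844 -0.14 | -0.584 1.0 | -0.32 0.36 | -0.058 0.21 | 0.203 -0.19 | [ 2.95570065 -5.20055429  1.58027076] 14.0667
turn deg -119.6704286925727 [ 0.54683832 -0.01113335  0.15561528] 17.1583
```

View pics/t3.png

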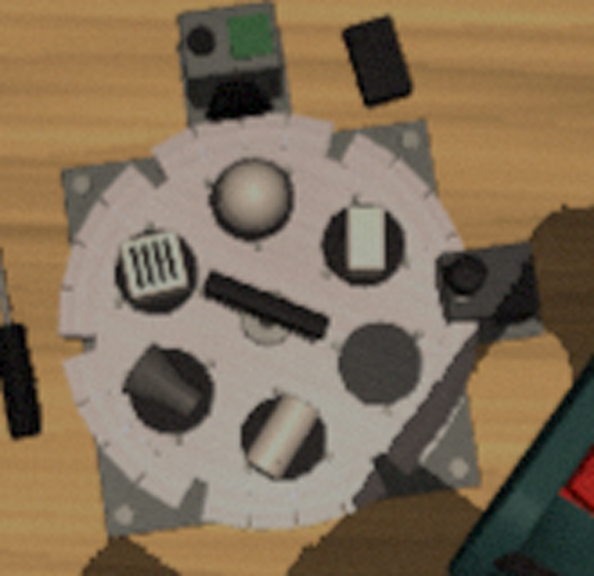

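The dome is now in front of the meter at (252,200), all units stand in their places, and the bar reads a turn of -119.7°. Now I push the plunger home.

```bash
python3 - <<'E'
from h import *
K=[.5710,-.1470]; o=down(YAW+np.pi/2)
move_gripper(.06); move_ptp([*K,.25],o)
print(servo_line([*K,.142],rate=.1,contact_N=8))
move_gripper(0.0); print(current_finger_gap(),current_position())
print(servo_line([*K,.117],rate=.03,contact_N=25),current_position(),current_force())
move_gripper(.06); servo_line([*K,.2],rate=.1)
move_gripper(0.0); print(servo_line([*K,.146],rate=.03,contact_N=20),current_position(),current_force())
servo_line([*K,.25],rate=.15); move_ptp([.45,-.33,.3],o); move_gripper(.05)
for n in("top","scene"):
    c,X=cloud(n); F=X.reshape(-1,3); F=F[np.isfinite(F).all(1)]
    k=F[(np.hypot(*(F[:,:2]-KN).T)<.010)&(F[:,2]<.2)]; print(n,len(k),np.percentile(k[:,2],[50,80,95]).round(4) if len(k) else "")
    cv2.imwrite(f"pics/{n}4.png",cv2.resize(c["image"][175:335,220:410],None,fx=3.6,fy=3.6))
print(current_clock())
E
```

```text
False
0.025415894037460342 [ 0.57140021 -0.1469376   0.1421438 ]
True [ 0.57149528 -0.14700754  0.12054116] [-0.90364947  1.12984015  6.61905118]
True [ 0.57099766 -0.14702609  0.1503128 ] [-1.2112382   0.44092677  6.5547294 ]
top 55 [0.1497 0.1533 0.1573]
scene 81 [0.1326 0.1506 0.1534]
27.6667
```

View pics/top4.png

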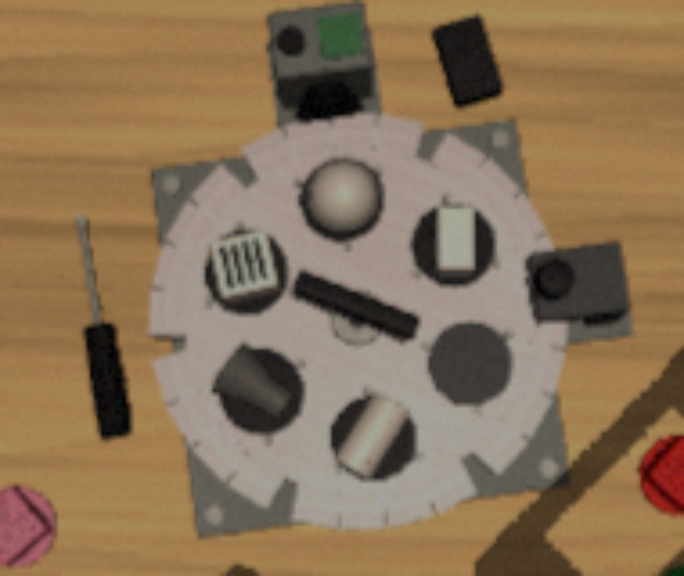

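The plunger is home: the knob top is at 0.150, and the fingertips stopped at 0.1503 with a firm push. The dome faces the meter at (342,200), all five units stand in place, and the arm is clear.

```bash
python3 -c "
from bench import *
print(close_job())"
```

```text
the job is handed in; nothing more can be done
None
```

The job is handed in: the table was turned -120° so the dome beacon sits in front of the test meter, the lock plunger is pushed fully home, and all five units stood in their places in the last picture; the hand-in returned no verdict.

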